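# Draw a shelf-post foot into line with a drift and drop in the remaining bolts

## Robot

A 6-joint arm with a two-finger parallel gripper is mounted at the origin on the work surface. World frame = base frame: x ahead of the robot, y to its left, z up, the work surface at z = 0. Lengths are in m, angles in rad, forces in N, time in s.
With the tool pointing down it reaches from about 0.275 to 0.975 m from the base axis. Payload 8.4 kg.
Tool frame: the origin (TCP) lies at the very end of the fingers, on their centre line; the grasp point (between the pads) lies robot.tcp_to_grasp behind it (robot.tcp_to_grasp is the distance from the TCP to the grasp point, in m); z points along the fingers, y is the line along which they close (so a half turn about z gives the same grasp; the last joint's range is limited). The gripper opens to 92 mm and grips with 3 to 60 N. Pads are 20 mm wide; open, the fingers measure 128 mm over their backs; the gripper's body (75 mm by 189 mm) begins 69 mm behind the grasp point.
Start: joints at [1.264, 0.353, 1.633, -0, 1.155, -0.002], TCP at [0.188, 0.596, 0.215] pointing down, gripper open.
Joint ranges: [-2.63, 2.63], [-0.92, 2.1], [0.06, 2.66], [-1.3, 4.44], [0, 2.69], [-3.02, 3.02]. Speed limits (rad/s): [2.22, 2.22, 2.79, 3.14, 3.14, 3.14].

## Interface

Orientations are given as a unit quaternion [x, y, z, w].
In Python, from cell import robot gives the robot as it stands. Calls block until the motion is done:
- robot.goto(position, orientation): joint-space move of the TCP to a pose.
- robot.servo_line(position, attitude=None, vel=0.15, max_force=None): straight line of the TCP; attitude=None keeps the orientation; vel is the mean speed in m/s. With max_force (N) it stops when the force on the tool has changed by that much, and returns True; else False.
- robot.move_joints(angles): joint-space move.
- robot.let_go() and robot.close_gripper(squeeze=None): open the fingers fully, or close them until they stop; squeeze is the grip in N (None keeps the last).
- robot.sleep(seconds).
- robot.inverse_kinematics(position, orientation): joint angles nearest the present ones, or None.
- robot.get_state(): the state.
- robot.grab_frame(name): name is "side" or "top" or "wrist"; returns the picture (480x640x3 uint8, blue, green, red); there is no depth.
- robot.camera_params(name): a dict with "vertical_fov" (degrees; the focal length in pixels is half the picture's height over the tangent of half this angle, whatever the lens; pixels are square), "cx", "cy" (the principal point, pixels), "world_from_camera" (4x4, takes a point from camera to world coordinates). Camera axes: x right, y down, z forward; pixel columns grow to the right and rows downward; lengths in m; the calibration is good to about 2 mm. A picture is of the moment at which its call begins: read the wrist's pose just before it. camera_params takes no time and is no camera call; for the wrist camera it gives the pose at the moment of the call.
A pose or a line that the arm cannot do raises robot.Unreachable and nothing moves.
- robot.finish_job(): hands the job in; it is judged then, once.
The state is a dict: "t": time; "joints": joint angles; "qvel": joint speeds; "tau": joint torques, N m; "tool_pos": TCP position; "orientation": TCP orientation; "wrist_force": force on the tool from outside, world axes, zero at the start; "wrist_torque": the same for the moment, N m; "gripper_width": finger opening in m; "grasp_force": force on a finger pad.
Only numpy, scipy, OpenCV 4.12 (cv2) and the standard library are available. Lean on these libraries where they do the work, as an engineer would, in place of code of your own. Each camera call takes 0.05 s, during which the arm holds its last target. There are 200 camera calls.

## Task

The cast foot of a counter shelf post hangs on its first bolt and has been knocked a little anticlockwise, so its other holes no longer line up with those in the wooden plinth underneath. With the tip of the tapered drift in the hole diagonally opposite that bolt, swing the foot back round until you feel the drift find the plinth's hole, and press it down until its shoulder rests on the plate, so that it draws the foot into line, and leave it standing there. Then put the two remaining bolts down through the other two holes, one each, until their heads sit flat on the plate, without disturbing the tableware beside the work.

Things in the scene. Friction and masses are not known exactly. Their poses are not given: they have to be found in the camera images.
- foot: aluminium foot, 0.4 to 0.9 kg: plate 150 x 150 x 8 mm with four 14 mm holes in a 110 mm square and, in its middle, an upright tube socket 44 mm across, 40 mm tall. It lies loose on a fixed wooden plinth, top of plate 53 mm above the counter. Origin: underside of the plate, on the axis of the fitted bolt's hole; x and y run along the edges to the two neighbouring holes, z up.
- hole_first (a point): centre, at the plate's top face, of the foot's 14 mm through hole that already has a bolt in it. The plinth (180 x 180 mm, 45 mm high) has the same four 14 mm holes right through to the counter. The foot is turned anticlockwise, seen from above, about the fitted bolt by 2 to 6.3 degrees, how far is not known; all four holes meet when it is turned back.
- hole_drift (a point): centre, at the plate's top face, of the foot's 14 mm through hole diagonally opposite the fitted bolt, 156 mm from it; the drift goes here. The plinth's hole under it lies 5 to 17 mm away, clockwise round the fitted bolt (under the side holes 3.5 to 12 mm). Pushed sideways with 5 to 10 N in this hole, the foot slides round the fitted bolt.
- hole_left (a point): centre, at the plate's top face, of the foot's 14 mm through hole 110 mm from the fitted bolt along the foot's y
- hole_right (a point): centre, at the plate's top face, of the foot's 14 mm through hole 110 mm from the fitted bolt along the foot's x
- drift: steel drift pin, 0.1 to 0.16 kg: grip 18 mm across and 40 mm tall; below its shoulder a barrel 13 mm across, 20 mm long, then a 30 mm cone down to a 5 mm tip. Origin on the axis at the shoulder, z up to the grip; tip 50 mm below it. Stands upright in the block. A light push down (5 to 20 N) wedges the foot along if the pin may shift sideways over the plinth's hole.
- bolt_fitted: steel M12 socket-head bolt: round head 18 mm across and 12 mm high, shank 12 mm across and 40 mm long with a slightly bevelled end. Origin on its axis at the underside of the head, z along the axis towards the head. It already sits home in hole_first through foot and plinth, with about 1 mm of play round its shank, and stays there.
- bolt_a: steel M12 socket-head bolt: round head 18 mm across and 12 mm high, shank 12 mm across and 40 mm long with a slightly bevelled end. Origin on its axis at the underside of the head, z along the axis towards the head. It stands, head up, in one of the three holes of the wooden block. It fits either side hole.
- bolt_b: steel M12 socket-head bolt: round head 18 mm across and 12 mm high, shank 12 mm across and 40 mm long with a slightly bevelled end. Origin on its axis at the underside of the head, z along the axis towards the head. It stands, head up, in one of the three holes of the wooden block. It fits either side hole.
- block: fixed wooden block 180 x 60 x 55 mm with three 14.5 mm holes in a row 60 mm apart along its x, holding the drift and the two loose bolts upright in any order with their shoulder or heads on its top. Origin at the centre of its underside.
- rice_tub: round wooden rice tub with two copper hoops, 210 mm across, 85 mm tall; origin at the centre of its underside. Leave alone.
- shaker: white plastic shaker with twist cap, 50 mm across, 106 mm tall; origin at the centre of its underside. Leave alone.
- sauce_dish: small white ceramic dish, 84 mm across, 24 mm tall; origin at the centre of its underside. Leave alone.
- chopstick_a: steel chopstick lying on the counter along its x, 230 mm long, 7 mm thick; origin near its middle on the counter. Leave alone.
- chopstick_b: the second such chopstick. Leave alone.
Things that resemble listed ones, but are neither listed nor needed, are in the scene too. Of the things shaped like the block, the wooden one is meant.

How it is judged:
By the outcome, as a careful person would: the job done as asked, in the order asked, and still so for the second after the job is handed in, with the robot touching nothing.
It also fails if it takes over 72 s, if anything falls off the work surface, if the arm or the gripper's body presses on something with over 40 N, if the wrist force passes 120 N, or if a joint passes its speed limit or range.

## Working session

There is one attempt and no reset: what is moved stays moved. The work goes in short steps, each a Python script; the robot and the scene stay as the last script left them, time stands still between calls to the robot, and variables do not carry over. Pictures are saved under pics/ and viewed, at most 10 in all, crops included, and the job is handed in when it is done.

```bash
ls; mkdir -p pics; python3 - <<'E'
from cell import robot
import cv2,numpy as np
for n in("top","side"):
    im=robot.grab_frame(n);cv2.imwrite(f"pics/{n}0.png",im)
    p=robot.camera_params(n);print(n,p)
print(robot.tcp_to_grasp,robot.get_state())
E
```

```text
pics
top {'vertical_fov': 51.18090333537297, 'cx': 314.2357621885092, 'cy': 232.88114740582586, 'world_from_camera': array([[ 0.02792953, -0.99107961,  0.13031177,  0.37985449],
       [-0.99958804, -0.02855266, -0.00291559,  0.1683878 ],
       [ 0.00661033, -0.13017665, -0.99146878,  1.34694213],
       [ 0.        ,  0.        ,  0.        ,  1.        ]])}
side {'vertical_fov': 51.70090828424052, 'cx': 322.7273802431938, 'cy': 239.11410070975975, 'world_from_camera': array([[-0.9912823 , -0.09158544,  0.09471804,  0.43419371],
       [-0.13169838,  0.66767566, -0.73271055,  0.97815643],
       [ 0.00386468, -0.73879721, -0.67391672,  0.85505837],
       [ 0.        ,  0.        ,  0.        ,  1.        ]])}
0.0187 {'t': 0.1, 'joints': array([ 1.26362189e+00,  3.53576413e-01,  1.63404575e+00, -3.71819644e-06,
        1.15522580e+00, -2.38833173e-03]), 'qvel': array([-0.0015875 , -0.00054049, -0.00248517, -0.00159974, -0.00102782,
        0.00015959]), 'tau': array([-6.47164670e-04, -5.94903839e+01, -3.34929514e+01,  6.98357541e-02,
        1.83195312e-02, -3.33659159e-05]), 'tool_pos': array([0.18741424, 0.59576857, 0.21394632]), 'orientation': array([ 1.51803111e-01,  9.88410553e-01, -6.20411572e-04, -9.50814750e-05]), 'wrist_force': array([-0.06115086,  0.87830098, -0.18926349]), 'wrist_torque': array([ 0.00804674, -0.0072465 ,  0.0088047 ]), 'grasp_force': 0.0, 'gripper_width': 0.09194637812913456}
```

View pics/top0.png

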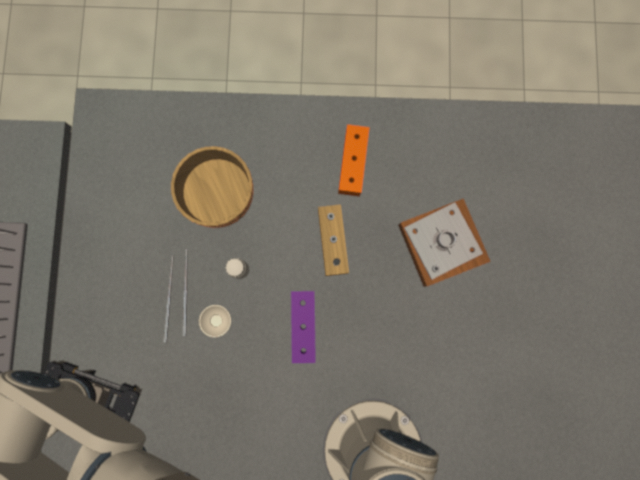

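View pics/side0.png

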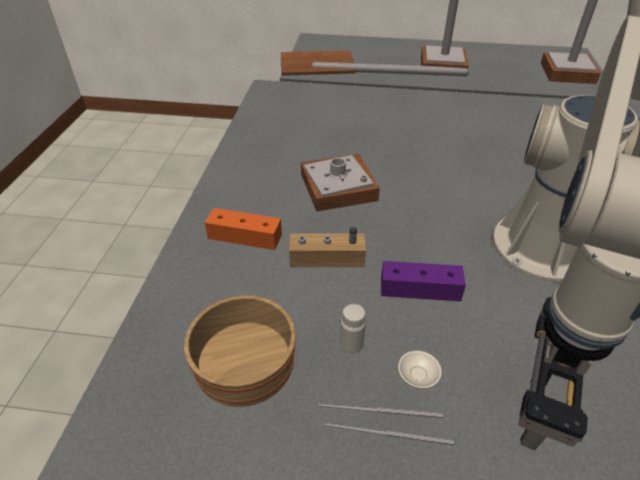

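Top view: the wooden block is at about (334,240), with the drift at (337,262) and bolts at (333,239) and (330,216). The foot's holes are at (435,268) (bolt fitted), (451,212) (drift hole), (415,231) and (473,249). The side view confirms the drift at (352,236) and the fitted bolt at (364,180).

```bash
cat > h.py <<'E'
from cell import robot
import cv2,numpy as np
from scipy.spatial.transform import Rotation as R
def K(p): return 240/np.tan(np.radians(p["vertical_fov"]/2))
def ray(p,uv,z):
    T=p["world_from_camera"];f=K(p)
    d=T[:3,:3]@np.array([(uv[0]-p["cx"])/f,(uv[1]-p["cy"])/f,1]);o=T[:3,3]
    return o+d*(z-o[2])/d[2]
def proj(p,X):
    T=p["world_from_camera"];c=T[:3,:3].T@(np.array(X)-T[:3,3]);f=K(p)
    return np.array([p["cx"]+f*c[0]/c[2],p["cy"]+f*c[1]/c[2]])
def down(yaw): # tool z down, tool y (closing) at angle yaw in world xy
    y=np.array([np.cos(yaw),np.sin(yaw),0]);z=np.array([0,0,-1.]);x=np.cross(y,z)
    return R.from_matrix(np.c_[x,y,z]).as_quat()
def snap(n,name):
    p=robot.camera_params(n);im=robot.grab_frame(n);cv2.imwrite(f"pics/{name}.png",im);return p,im
E
python3 - <<'E'
from h import *
p=robot.camera_params("top")
for n,uv,z in[("drift",(337,262),.095),("b1",(333,239),.067),("b2",(330,216),.067),("first",(435,268),.065),("dh",(451,212),.053),("hA",(415,231),.053),("hB",(473,249),.053),("shaker",(235,267),.106)]:
    print(n,ray(p,uv,z).round(4))
w=robot.camera_params("wrist");T=w["world_from_camera"];s=robot.get_state()
Rt=R.from_quat(s["orientation"]).as_matrix()
print((Rt.T@(T[:3,3]-s["tool_pos"])).round(4),(Rt.T@T[:3,:3]).round(3),w["vertical_fov"])
for yaw in np.radians([-15,-60,-100,0,80,30]):
  for P in [(.6,-.1,.35),(.65,.05,.35),(.55,.13,.3)]:
    print(np.degrees(yaw),P,robot.inverse_kinematics(P,down(yaw)))
E
```

```text
drift [0.4726 0.1057 0.095 ]
b1 [0.5336 0.1159 0.067 ]
b2 [0.5933 0.1251 0.067 ]
first [ 0.4666 -0.147   0.065 ]
dh [ 0.6155 -0.1925  0.053 ]
hA [ 0.5624 -0.0981  0.053 ]
hB [ 0.5196 -0.249   0.053 ]
shaker [0.4523 0.3582 0.106 ]
[ 0.0654  0.0003 -0.1694] [[-0.    -0.971 -0.238]
 [ 1.    -0.    -0.001]
 [ 0.001 -0.238  0.971]] 66.32040845413033
-14.999999999999998 (0.6, -0.1, 0.35) [-1.67614665e-01  2.30760200e-01  1.50241746e+00 -4.44089210e-16
  1.40841499e+00  9.41847231e-02]
-14.999999999999998 (0.65, 0.05, 0.35) [ 7.44709943e-02  3.04847572e-01  1.40512743e+00 -4.44089210e-16
  1.43161765e+00  3.36270382e-01]
-14.999999999999998 (0.55, 0.13, 0.3) [ 2.29449695e-01  1.88065756e-01  1.66242713e+00 -4.44089210e-16
  1.29109977e+00  4.91249083e-01]
-59.99999999999999 (0.6, -0.1, 0.35) [-1.67614665e-01  2.30760200e-01  1.50241746e+00 -4.44089210e-16
  1.40841499e+00  8.79582886e-01]
-59.99999999999999 (0.65, 0.05, 0.35) [ 7.44709943e-02  3.04847572e-01  1.40512743e+00 -4.44089210e-16
  1.43161765e+00  1.12166855e+00]
-59.99999999999999 (0.55, 0.13, 0.3) [ 2.29449695e-01  1.88065756e-0
[... 880 characters left out ...]
44089210e-16
  1.40841499e+00 -1.56387807e+00]
80.0 (0.65, 0.05, 0.35) [ 7.44709943e-02  3.04847572e-01  1.40512743e+00 -4.44089210e-16
  1.43161765e+00 -1.32179241e+00]
80.0 (0.55, 0.13, 0.3) [ 2.29449695e-01  1.88065756e-01  1.66242713e+00 -4.44089210e-16
  1.29109977e+00 -1.16681371e+00]
29.999999999999996 (0.6, -0.1, 0.35) [-1.67614665e-01  2.30760200e-01  1.50241746e+00 -4.44089210e-16
  1.40841499e+00 -6.91213440e-01]
29.999999999999996 (0.65, 0.05, 0.35) [ 7.44709943e-02  3.04847572e-01  1.40512743e+00 -4.44089210e-16
  1.43161765e+00 -4.49127781e-01]
29.999999999999996 (0.55, 0.13, 0.3) [ 2.29449695e-01  1.88065756e-01  1.66242713e+00 -4.44089210e-16
  1.29109977e+00 -2.94149080e-01]
```

```bash
python3 - <<'E'
from h import *
q=down(np.radians(-65))
robot.goto([.53,.115,.24],q); p,im=snap("wrist","wb")
np.savez("wb.npz",**p)
robot.goto([.541,-.17,.24],q); p2,im2=snap("wrist","wf"); np.savez("wf.npz",**p2)
print(robot.get_state()["t"])
for X in [(.4726,.1057,.095),(.5336,.1159,.067),(.5933,.1251,.067)]:print(proj(p,X))
for X in [(.4666,-.147,.065),(.6155,-.1925,.053),(.5624,-.0981,.053),(.5196,-.249,.053)]:print(proj(p2,X))
cv2.imwrite("pics/wbf.png",cv2.resize(np.hstack([im,im2]),(800,300)))
E
```

```text
3.4167
[302.18417164 288.69428874]
[320.34160699 218.65510562]
[339.01507505 155.84821435]
[267.09898364 279.60363142]
[374.52422879 159.9194738 ]
[261.00042765 168.73870826]
[381.12983342 270.96815475]
```

View pics/wf.png

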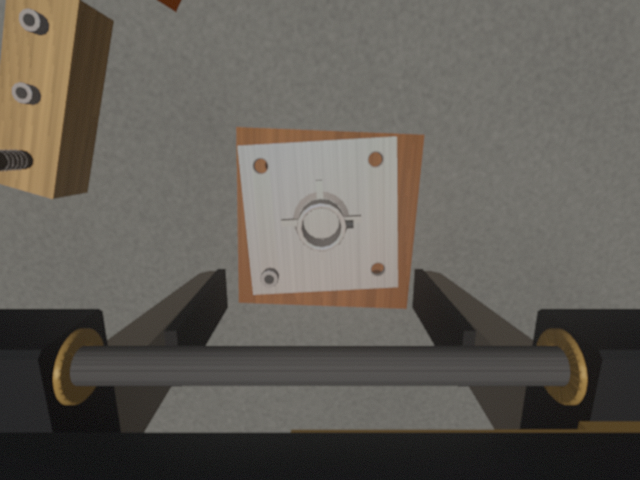

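View pics/wb.png

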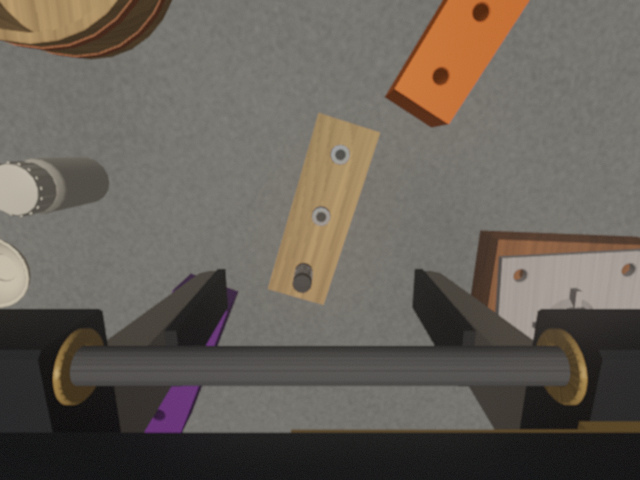

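The foot view shows side holes at (260,166) and (377,269), the drift hole at (376,159) and the bolt head at (270,278). The plinth corners are near (237,127), (424,134), (408,307) and (238,303), so the turn is about 5.7°. The block view shows bolts at (340,154) and (321,216), with the drift's base near (302,278).

```bash
cat > meas.py <<'E'
from h import *
def holes(im,p,seeds,z):
    out=[]
    hsv=cv2.cvtColor(im,cv2.COLOR_BGR2HSV)
    for s in seeds:
        x,y=map(int,s);r=13
        sub=hsv[y-r:y+r+1,x-r:x+r+1]
        m=((sub[...,1]>60)|(sub[...,2]<110)).astype(np.uint8)
        n,l,st,c=cv2.connectedComponentsWithStats(m)
        i=1+np.argmin([np.hypot(*(c[k]-r))+(99 if st[k,4]<20 else 0) for k in range(1,n)])
        uv=c[i]+[x-r,y-r];X=ray(p,uv,z);out.append(X);print("hole",uv.round(1),st[i],X.round(4))
    return out
E
python3 - <<'E'
from meas import *
im=cv2.imread("pics/wf.png");p=dict(np.load("wf.npz"))
L,D,Rr=holes(im,p,[(260,166),(376,159),(377,269)],.053)
F=L+Rr-D; Fb=ray(p,(269.5,277),.065); print("first",F.round(4),Fb.round(4), np.linalg.norm(D-F),np.linalg.norm(L-D),np.linalg.norm(Rr-D))
c=[ray(p,u,.045) for u in[(237,127),(424,134),(408,307),(238,303)]]
print([np.linalg.norm(c[i]-c[i-1]).round(4) for i in range(4)])
ang=lambda v:np.degrees(np.arctan2(v[1],v[0]))
print("plinth",ang(c[1]-c[0]),ang(c[2]-c[1])+90,ang(c[2]-c[3]),ang(c[3]-c[0])+90,"foot",ang(D-L),ang(Rr-D)+90)
print("plinth centre",np.mean(c,0),"foot centre",(L+Rr)/2)
ib=cv2.imread("pics/wb.png");pb=dict(np.load("wb.npz"))
g=cv2.cvtColor(ib,cv2.COLOR_BGR2HSV)
B=[]
for s in[(321,216),(340,154)]:
    x,y=s;m=(g[y-13:y+14,x-13:x+14,1]<60).astype(np.uint8)
    (u,r)=cv2.minEnclosingCircle(cv2.findNonZero(m));uv=np.array(u)+[x-13,y-13];print(uv,r);B.append(ray(pb,uv,.065))
print(B,np.linalg.norm(B[1]-B[0]),"drift",2*B[0]-B[1],proj(pb,list((2*B[0]-B[1])[:2])+[.095]),proj(pb,list((2*B[0]-B[1])[:2])+[.055]))
E
```

```text
hole [260.4 165.6] [  7   6  14  14 151] [ 0.5649 -0.0964  0.053 ]
hole [375.  158.9] [  6   6  13  15 151] [ 0.6166 -0.1925  0.053 ]
hole [377.4 268.4] [  7   7  13  12 119] [ 0.5204 -0.2443  0.053 ]
first [ 0.4688 -0.1482  0.053 ] [ 0.4701 -0.1481  0.065 ] 0.15428771478535797 0.1090850166034849 0.10920849635669526
[np.float64(0.1799), np.float64(0.1782), np.float64(0.1781), np.float64(0.1816)]
plinth -67.05202553012036 -66.64000281035405 -66.46592781435048 -67.7142499572418 foot -61.714966855116 -61.66365513958448
plinth centre [ 0.54008188 -0.17810691  0.045     ] foot centre [ 0.54266398 -0.17034724  0.053     ]
[320.5        215.73529434] 9.410486221313477
[339.63824844 154.20046043] 9.893802642822266
[array([0.53588094, 0.11679507, 0.065     ]), array([0.59487721, 0.12511346, 0.065     ])] 0.05957982282784924 drift [0.47688468 0.10847668 0.065     ] [301.34903274 283.46034481] [303.21854849 269.46418974]
```

```bash
python3 - <<'E'
from h import *
q=down(np.radians(-65)); x,y=.4769,.1085
robot.goto([x,y,.13],q)
print(robot.servo_line([x,y,.058],vel=.1,max_force=10), robot.get_state()["tool_pos"])
robot.close_gripper(30); s=robot.get_state(); print(s["gripper_width"],s["grasp_force"],s["tool_pos"],s["wrist_force"])
robot.servo_line([x,y,.15],vel=.12)
robot.goto([.6172,-.193,.15],q); s=robot.get_state(); print(s["t"],s["tool_pos"],s["wrist_force"],s["gripper_width"])
snap("wrist","hd"); snap("side","hs")
E
```

```text
False [0.47731001 0.10843662 0.05834988]
0.017071504374212107 29.99996155500412 [0.47690718 0.10846633 0.05799741] [-0.66309145 -0.70674744  0.44009583]
8.7417 [ 0.61686207 -0.19175187  0.14973651] [ 0.05347379  0.91407377 -1.34656153] 0.01730768943580615
```

View pics/hd.png

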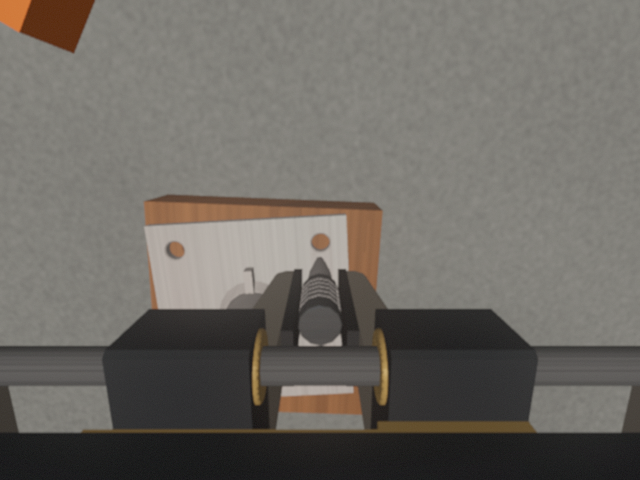

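The wrist view shows the drift held upright, with its tip near (320,258) and the drift hole at (320,242). I'll check the alignment and lower it.

```bash
python3 - <<'E'
from meas import *
p=robot.camera_params("wrist");im=cv2.imread("pics/hd.png")
D=holes(im,p,[(320,242)],.053)[0]; print("tip",ray(p,(320,258),.097).round(4),"tcp",robot.get_state()["tool_pos"])
robot.servo_line([D[0],D[1],.112],vel=.1)
f0=robot.get_state()["wrist_force"]
print(robot.servo_line([D[0],D[1],.096],vel=.03,max_force=4)); s=robot.get_state(); print(s["tool_pos"],s["wrist_force"]-f0,s["t"])
E
```

```text
hole [320.2 241.2] [  5   5  18  16 221] [ 0.6179 -0.1922  0.053 ]
tip [ 0.6179 -0.1919  0.097 ] tcp [ 0.61710046 -0.19144053  0.1500633 ]
True
[ 0.61800943 -0.19225429  0.09772881] [-0.07758698  0.38082549  7.71677784] 9.8667
```

```bash
python3 - <<'E'
from h import *
F=np.array([.4695,-.148]);D=np.array([.6180,-.1922]);v=D-F
def at(mm): 
    a=-mm/1000/np.linalg.norm(v);c,s=np.cos(a),np.sin(a);return F+np.array([[c,-s],[s,c]])@v
z=.0988
robot.servo_line([*D,z],vel=.05)
f0=robot.get_state()["wrist_force"]
for mm in np.arange(1.5,21,1.5):
    r=robot.servo_line([*at(mm),z],vel=.03,max_force=25); s=robot.get_state()
    print(mm,r,(s["wrist_force"]-f0).round(1),end=" ")
    if r: break
    if mm>=6:
        hit=robot.servo_line([*at(mm),.0925],vel=.03,max_force=5); s=robot.get_state()
        print("probe",hit,s["tool_pos"].round(4),(s["wrist_force"]-f0).round(1),end="")
        if s["tool_pos"][2]<.0955: print(" FOUND");break
        robot.servo_line([*at(mm),z],vel=.05)
    print()
print(robot.get_state()["t"],robot.get_state()["gripper_width"])
E
```

```text
1.5 False [-0.6 -0.4 -0.1] 
3.0 False [-0.4  0.2  0.1] 
4.5 False [-0.   0.3 -1. ] 
6.0 False [-0.4  1.4  0.3] probe True [ 0.6171 -0.1979  0.0973] [-1.1  1.6 10. ]
7.5 False [0.1 0.8 0.9] probe True [ 0.6164 -0.1992  0.097 ] [-1.7  1.9 10.3]
9.0 False [1.1 1.8 0.8] probe True [ 0.6157 -0.2007  0.0963] [-0.6  0.2  6.6]
10.5 False [-0.3  1.4  1.1] probe False [ 0.6144 -0.2024  0.092 ] [ 0.8 -1.4 -0.9] FOUND
13.6 0.017479139827418225
```

```bash
cat > wedge.py <<'E'
from h import *
def press(xy,z,zend,f0,step=.003,fz=15,n=40,gain=.00015):
    """lower in steps; give way sideways along the felt force"""
    xy=np.array(xy,float)
    for i in range(n):
        hit=robot.servo_line([*xy,max(z-step,zend)],vel=.03,max_force=fz)
        s=robot.get_state();f=s["wrist_force"]-f0;z=s["tool_pos"][2]
        print(i,hit,s["tool_pos"].round(4),f.round(1),xy.round(4))
        if z<zend+.0006 or f[2]>35: break
        d=f[:2]*gain; m=np.linalg.norm(d); 
        if m>.0015:d*=.0015/m
        xy=xy+d
        if hit: z+=.0005
        robot.servo_line([*xy,z],vel=.03)
    return xy,z
E
python3 - <<'E'
from wedge import *
F=np.array([.4695,-.148]);D=np.array([.6180,-.1922]);v=D-F
a=-.013/np.linalg.norm(v);c,s=np.cos(a),np.sin(a);xy=F+np.array([[c,-s],[s,c]])@v
s=robot.get_state(); f0=s["wrist_force"].copy()
robot.servo_line([*xy,.0925],vel=.03,max_force=20)
xy,z=press(xy,.0925,.057,f0,n=16)
s=robot.get_state();print(xy,s["t"],s["gripper_width"])
E
```

```text
0 False [ 0.6137 -0.2044  0.0893] [-1.   3.2  0.3] [ 0.6138 -0.2045]
1 False [ 0.6136 -0.2039  0.086 ] [-0.2  1.6 -0.7] [ 0.6136 -0.204 ]
2 False [ 0.6136 -0.2038  0.0828] [-0.2  2.2  0.5] [ 0.6136 -0.2038]
3 False [ 0.6136 -0.2037  0.0797] [ 0.6 -0.7  1.4] [ 0.6136 -0.2034]
4 False [ 0.6136 -0.2038  0.0765] [-1.7 -2.   2.7] [ 0.6136 -0.2035]
5 False [ 0.6133 -0.2041  0.0732] [-1.3 -3.1  0.6] [ 0.6134 -0.2038]
6 False [ 0.6131 -0.2045  0.07  ] [-1.3 -3.8  0.9] [ 0.6132 -0.2043]
7 False [ 0.6128 -0.2049  0.0666] [-1.1 -3.2 -0.6] [ 0.613  -0.2049]
8 False [ 0.6127 -0.2053  0.0633] [-0.4 -0.9 -1. ] [ 0.6129 -0.2054]
9 False [ 0.6127 -0.2054  0.06  ] [-0.3 -0.6 -0.2] [ 0.6128 -0.2055]
10 False [ 0.6126 -0.2055  0.0566] [-0.3  0.7 -1.1] [ 0.6128 -0.2056]
[ 0.6127551  -0.20558982] 19.1 0.0175903147689229
```

```bash
python3 - <<'E'
from h import *
q=down(np.radians(-65)); x,y=.61275,-.2056
print(robot.servo_line([x,y,.0545],vel=.02,max_force=12)); s=robot.get_state(); print(s["tool_pos"],s["wrist_force"])
robot.let_go()
robot.servo_line([x,y,.14],vel=.15)
robot.goto([.541,-.175,.24],q); p,im=snap("wrist","wf2"); np.savez("wf2.npz",**p)
s=robot.get_state(); print(s["t"],s["tool_pos"])
E
```

```text
True
[ 0.61291222 -0.20558523  0.05545521] [-1.62396059  0.58378246  7.46997902]
21.8083 [ 0.54105721 -0.17508043  0.23825752]
```

View pics/wf2.png

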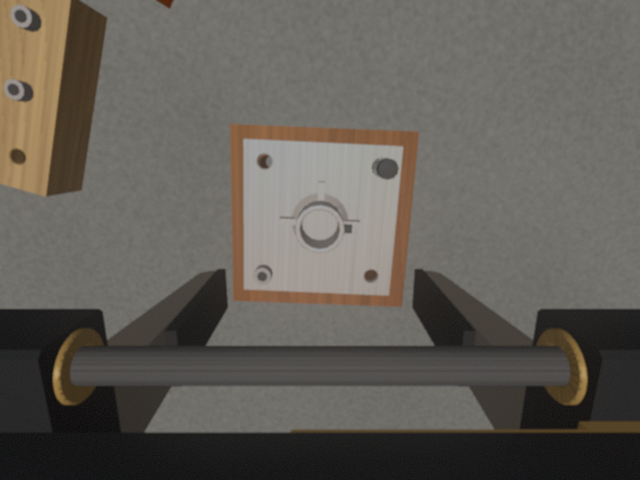

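The foot is now square on the plinth with the drift standing home at (386,168); the open side holes are at (264,160) and (371,275). Next is the first bolt.

```bash
cat > bolt.py <<'E'
from meas import *
q=down(np.radians(-65))
def pick(x,y):
    robot.goto([x,y,.12],q)
    print(robot.servo_line([x,y,.0575],vel=.12,max_force=10))
    robot.close_gripper(40); s=robot.get_state(); print("grip",s["gripper_width"],s["tool_pos"].round(4))
    robot.servo_line([x,y,.13],vel=.15)
E
python3 - <<'E'
from bolt import *
im=cv2.imread("pics/wf2.png");p=dict(np.load("wf2.npz"))
L,Rr=holes(im,p,[(264,160),(371,275)],.053); print(np.linalg.norm(L-Rr))
np.save("LR.npy",[L,Rr])
pick(.5359,.1168)
robot.goto([L[0],L[1],.14],q); p,im=snap("wrist","hb1"); s=robot.get_state(); print(s["t"],s["tool_pos"],s["gripper_width"],proj(p,L))
np.savez("hb1.npz",**p)
E
```

```text
hole [262.9 160.9] [  7   7  11  15 118] [ 0.57   -0.1031  0.053 ]
hole [370.4 275.4] [  7   8  12  12 110] [ 0.5109 -0.2471  0.053 ]
0.15558832757037175
False
grip 0.01648753146476359 [0.5359 0.1168 0.0575]
26.4 [ 0.56964613 -0.10178462  0.13946454] 0.016011952468920017 [320.34858097 245.21699419]
```

View pics/hb1.png

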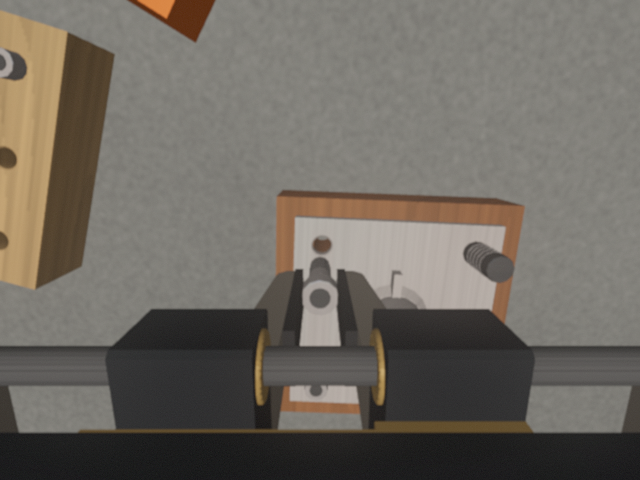

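```bash
cat >> bolt.py <<'E'
from wedge import press
def insert(H):
    H=np.array(H[:2]); robot.servo_line([*H,.1],vel=.1); f0=robot.get_state()["wrist_force"].copy()
    g=[(0,0)]+[(r*np.cos(a),r*np.sin(a)) for r in(.0007,.0014,.0021) for a in np.arange(0,6.28,np.pi/3)]
    zc=.1
    for k,o in enumerate(g):
        xy=H+o; robot.servo_line([*xy,zc+.0008],vel=.04)
        hit=robot.servo_line([*xy,.082],vel=.03,max_force=6); s=robot.get_state(); z=s["tool_pos"][2]
        print(k,hit,s["tool_pos"].round(4),(s["wrist_force"]-f0).round(1))
        if not hit: return xy,f0
        if s["t"]>58: break
        zc=z
    return None,f0
def home(xy,f0):
    xy,z=press(xy,.082,.0575,f0,step=.006,fz=12,n=9,gain=.00015)
    print(robot.servo_line([*xy,.0545],vel=.02,max_force=10),robot.get_state()["tool_pos"])
    return xy,z
E
python3 - <<'E'
from bolt import *
im=cv2.imread("pics/hb1.png");p=dict(np.load("hb1.npz"))
H=holes(im,p,[(321,244)],.053)[0]; print("bolt end",ray(p,(320,262),.097),"head",ray(p,(320,297),.1545))
xy,f0=insert(H)
if xy is not None: print(home(xy,f0))
print(robot.get_state()["t"])
E
```

```text
hole [321.2 245.3] [  5   8  18  14 199] [ 0.5702 -0.1038  0.053 ]
bolt end [ 0.57089021 -0.10241079  0.097     ] head [ 0.57223928 -0.10172299  0.1545    ]
0 False [ 0.5702 -0.1038  0.082 ] [-0.4 -0.6 -0.2]
0 False [ 0.57   -0.1038  0.0758] [-0.6 -0.6  0.4] [ 0.5702 -0.1038]
1 False [ 0.5699 -0.1038  0.0694] [0.3 0.3 0.1] [ 0.5701 -0.1039]
2 False [ 0.57   -0.1038  0.0631] [-0.2  0.5  0.2] [ 0.5702 -0.1038]
3 False [ 0.5699 -0.1037  0.0571] [-0.4  0.  -0.1] [ 0.5701 -0.1037]
True [ 0.57037675 -0.10390946  0.05522528]
(array([ 0.57011602, -0.10372598]), np.float64(0.0571427825854231))
30.325
```

```bash
python3 - <<'E'
from bolt import *
robot.let_go(); x,y=robot.get_state()["tool_pos"][:2]; robot.servo_line([x,y,.13],vel=.15)
pick(.5949,.1251)
R0=np.load("LR.npy")[1]
robot.goto([R0[0],R0[1],.14],q); p,im=snap("wrist","hb2"); u=proj(p,R0); print(u)
H=holes(im,p,[u],.053)[0]
if np.linalg.norm(H-R0)>.003: H=R0; print("fallback")
xy,f0=insert(H)
if xy is not None: print(home(xy,f0))
print(robot.get_state()["t"])
E
```

```text
False
grip 0.016164074684138573 [0.5949 0.1251 0.0575]
[319.61432431 246.1827531 ]
hole [319.8 248.4] [  5   6  18  21 264] [ 0.5095 -0.2479  0.053 ]
0 False [ 0.5094 -0.2479  0.0819] [ 0.8 -1.  -0.5]
0 False [ 0.5094 -0.2479  0.0758] [ 0.6 -0.9 -1.3] [ 0.5095 -0.2479]
1 False [ 0.5094 -0.248   0.0695] [ 1.2 -1.1 -0.3] [ 0.5095 -0.248 ]
2 False [ 0.5095 -0.2481  0.0632] [ 0.1 -0.7  0.1] [ 0.5097 -0.2482]
3 False [ 0.5096 -0.2482  0.0572] [-0.1  1.  -0.5] [ 0.5097 -0.2483]
True [ 0.51014422 -0.24834654  0.05518322]
(array([ 0.50974296, -0.24829811]), np.float64(0.05716834982473802))
40.9167
```

```bash
python3 - <<'E'
from bolt import *
robot.let_go(); x,y=robot.get_state()["tool_pos"][:2]; robot.servo_line([x,y,.14],vel=.15)
robot.goto([.49,-.175,.22],q); p,im=snap("wrist","end"); s,im2=snap("side","ends")
a=im[100:400,150:550]; b=cv2.resize(im2[130:230,280:400],(360,300)); cv2.imwrite("pics/endc.png",np.hstack([a,b]))
print(robot.get_state()["t"])
E
```

```text
43.425
```

View pics/endc.png

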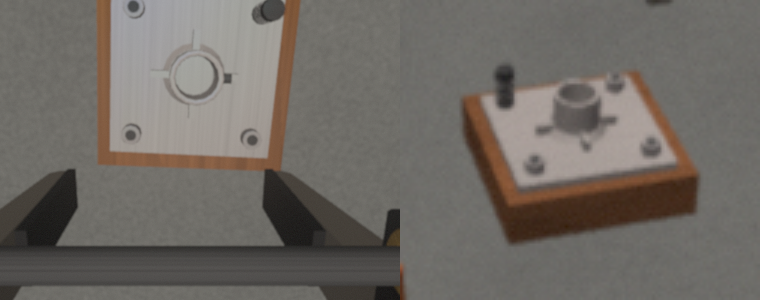

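The crop shows the bolt heads flat on the plate at (133,7), (131,134) and (252,138), with the drift standing at (268,10). The gripper is clear of everything.

```bash
python3 -c "
from cell import robot
print(robot.finish_job())"
```

```text
the job is handed in; nothing more can be done
None
```

I handed the job in at about 43 s: the drift swung the foot back into line and stands shoulder-down in its hole, both bolts sit head-flat in the side holes, and nothing else was touched.

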